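Refit and lock the cover of a terminal test box

TASK

Close the blue test box. Pull its red latch knob fully out until it clicks and stays out by itself, tuck the steel tongue of the yellow cover under the box's aluminium lip with the cover tilted and lower the cover level into its pocket, let go of it, then push the knob fully home so that the bolt locks the cover. Leave the other things on the bench where they are.

Things in the scene. Friction and masses are not known exactly. Their poses are not given: they have to be found in the camera images.
- test_box: Blue test box fixed to the bench, 150 (x) x 100 (y) x 61 mm high, foot flanges to 128 in y. Origin under its centre on the bench; x points from the red latch knob to the aluminium lip (away from the robot within about 0.5 rad), z up. Open pocket on top for the cover, x = -46.25 to 46.25, y = -31.75 to 31.75; near and side rims 56 above the bench.
- seat (a point): Centre of the pocket floor, 48 mm above the bench; axes as test_box. A seated cover's origin lies here within 1.5 mm in x and y. The floor is 8 below the near and side rims; a well in it, x = -31 to 26, y = -22 to 22, goes 35 deeper.
- lip_edge (a point): Middle of the lower front edge of the aluminium lip, at box x = 36.25 mm, 57.5 above the bench (9.5 above the pocket floor). The lip is 4 thick, 64 wide, and runs from here to x = 75; it overhangs the pocket's far end by 10, so the 90 long cover cannot drop in level: its tongue must enter tilted, about 6 to 20 degrees.
- guide (a point): Top of the aluminium guide through which the bolt slides, 67 mm above the bench; the guide covers box x = -75 to -60, y = -21 to 21. A 6 mm thick steel detent pin stands out of its top to 71 above the bench and rises by up to 6 while the latch is between its rests.
- latch (a joint): Travel (m) of latch bolt, stem and red knob together: 0 = home, bolt over the pocket's near end; 0.024 = fully out, pocket clear. Positive = knob moves along box -x. A spring detent rests at 0 and 0.024 only (within 0.0006): leaving a rest takes about 8 to 9 N, friction included; past 0.012 it snaps on to the other rest, let go before that it springs back.
- knob (a point): Centre of the red pull knob, a cylinder 26 mm in diameter, 26 long, axis along box x, 59 above the bench. Latch home: box x = -104, with a 16 gap between knob and box front bridged by a 10 mm stem; fully out: x = -128. Moves with the latch.
- bolt_nose (a point): Middle of the lower front edge of the steel bolt (24 mm wide, 9 high), 54.5 above the bench; box x = -36 with the latch home, -60 fully out. Moves with the latch.
- cover: Yellow cover plate, 90 (x) x 60 (y) mm, 0.13 to 0.25 kg, loose, flat on the bench, right way up. Origin: centre of the underside; x points to its tongue, z up. x = -33 to 33: 8 thick. Steel tongue x = 33 to 45: 44 wide, 4 thick. Tab x = -45 to -33: 60 wide, 5 thick; the bolt comes over it with 1.5 play. All flush below.
- tongue (a point): Middle of the end of the cover's steel tongue (cover x = 45, z = 2).
- rib (a point): Point in the black grip rib at the cover's centre, 22 mm above the underside. The rib is 40 long in cover x, 12 thick in y (grip across this), top 34 above the underside; a base flange 50 x 16 reaches up to 11.5.
- tape_roll: Bystander: roll of black tape, 67 x 67 x 19, lying flat; origin under its centre.
- small_motor: Bystander: small motor in a brass bracket, 33 x 46 x 25; origin under its centre.
- glue_bottle: Bystander: white glue bottle with red cap, 42 in diameter, 140 high; origin under its centre.
- marker: Bystander: felt marker lying flat, 18 x 113 x 20, long along its y; origin under its centre.
There are look-alikes about, which are no part of the job. There is more than one size of the cover; the one meant has the size given above.

How it is judged:
By the outcome, as a careful person would: the job done as asked, in the order asked, and still so for the second after the job is handed in, with the robot touching nothing.
It also fails if it takes over 72 s, if anything falls off the work surface, if the arm or the gripper's body presses on something with over 40 N, if the wrist force passes 120 N, or if a joint passes its speed limit or range.

ROBOT

A 6-joint arm with a two-finger parallel gripper is mounted at the origin on a cart in front of the work surface, level with it; the furniture and walls round the work are solid. World frame = base frame: x ahead of the robot, y to its left, z up, the work surface at z = 0. Lengths are in m, angles in rad, forces in N, time in s.
With the tool pointing down it reaches from about 0.35 to 0.85 m from the base axis. Payload 8.1 kg.
Tool frame: the origin (TCP) lies between the finger pads; the fingertips stand 14 mm ahead of it and the grasp point (between the pads) lies 5 mm behind it; z points along the fingers, y is the line along which they close (so a half turn about z gives the same grasp; the last joint's range is limited). The gripper opens to 93 mm and grips with 3 to 60 N. Pads are 15 mm wide; open, the fingers measure 128 mm over their backs; the gripper's body (75 mm by 188 mm) begins 65 mm behind the grasp point.
Start: joints at [-1.259, 0.13, 1.488, -0, 1.523, -0.085], TCP at [0.232, -0.553, 0.206] pointing down, gripper open.
Joint ranges: [-2.96, 2.96], [-0.89, 2.26], [0.02, 2.5], [-1.34, 4.48], [0, 2.73], [-2.66, 2.66]. Speed limits (rad/s): [2.39, 2.39, 2.79, 3.14, 3.14, 3.14].

INTERFACE

Orientations are given as a rotation vector (axis times angle).
In Python, from plant import robot gives the robot as it stands.
- The arm moves only by the tool arm_command, never from a script. Its argument "targets" is a list of rows, each an object of numbers: "x", "y", "z": the shift along the world's x, y, z in units of 500 mm (1.0 is 500 mm); "rx", "ry", "rz": the turn, a rotation vector about the world's x, y, z in units of 2 rad (1.0 is 2 rad); "claw": the closure in counts, from 0 (fully open) to 255 (shut). In form: [{"x": .., "y": .., "z": .., "rx": .., "ry": .., "rz": .., "claw": ..}, ...]. A call has 1 to 10 rows; each row is the pose to reach, as a shift and turn from the pose commanded when the call began; what a row does not reach only later rows make up. A row lasts 1/12 s, in which the tool goes at most 41.7 mm and 7.16 degrees, less where a joint would pass 70% of its speed; a pose out of reach is approached as far as the arm can. A call with a number of a shift or a turn outside -1 to 1 is refused whole. A call with a gripper value outside its range is refused whole. The fingers move at their own pace and stop on an object; "squeeze" is the grip in N (left out, the last holds). Time passes only in rows, so rows that repeat a pose let the fingers close. It gives the time, the measured TCP pose, the force, the opening and the grip force at its end, in the units of the state.
- robot.read_state(): the state, without advancing time (a new reading comes with each control period).
- robot.read_camera(name): name is "scene" or "side" or "wrist"; returns (picture, depth): 400x640x3 uint8, red, green, blue; 400x640 float32, m along the optical axis (not along the pixel's ray), 0 where there is no reading.
- robot.get_calibration(name): a dict with "intrinsics" (3x3 intrinsics, pixels), "origin" and "orientation" of the camera in the world. Camera axes: x right, y up, looking along -z (the intrinsics and any distortion apply to the point x, -y, -z); pixel columns grow to the right and rows downward; lengths in m; the calibration is good to about 2 mm. A picture is of the moment at which its call begins: read the wrist's pose just before it. get_calibration takes no time and is no camera call; for the wrist camera it gives the pose at the moment of the call.
- robot.close_job(): hands the job in; it is judged then, once.
The state is a dict: "t": time; "q": joint angles; "dq": joint speeds; "joint_torque": joint torques, N m; "tool_pos": TCP position; "orientation": TCP orientation; "force": force on the tool from outside, world axes, zero at the start; "wrist_torque": the same for the moment, N m; "opening": finger opening in m; "gripper_force": force on a finger pad.
Only numpy, scipy, OpenCV 4.12 (cv2) and the standard library are available. Lean on these libraries where they do the work, as an engineer would, in place of code of your own. Each camera call takes 0.05 s, during which the arm holds its last target. There are 200 camera calls.

## Working session

There is one attempt and no reset: what is moved stays moved. The work goes in short steps, Python scripts to look and compute and a tool call to move; the robot and the scene stay as the last step left them, time stands still between calls to the robot, and variables do not carry over. Pictures are saved under pics/ and viewed, at most 10 in all, crops included, and the job is handed in when it is done.

Besides the shell and the picture viewer there is one more tool, called after ">>>" by a JSON object that holds its "fn" and its "kwargs", one argument or row to a line. arm_command: Moves the arm, as the interface text tells. Shifts and turns lie within -1 to 1; 1 stands for 500 mm of shift or 2 rad of turn. Its arguments: {"type":"object","properties":{"targets":{"type":"array","items":{"type":"object","properties":{"x":{"type":"number","minimum":-1,"maximum":1},"y":{"type":"number","minimum":-1,"maximum":1},"z":{"type":"number","minimum":-1,"maximum":1},"rx":{"type":"number","minimum":-1,"maximum":1},"ry":{"type":"number","minimum":-1,"maximum":1},"rz":{"type":"number","minimum":-1,"maximum":1},"claw":{"type":"number"}}}},"squeeze":{"type":"number"}},"required":["targets"]}

```bash
ls; mkdir -p pics
cat > h.py <<'E'
import numpy as np, cv2
from plant import robot
from scipy.spatial.transform import Rotation as R
def cal(n):
    c=robot.get_calibration(n); o=np.array(c["orientation"],float)
    M=R.from_rotvec(o).as_matrix() if o.shape==(3,) else (o if o.shape==(3,3) else None)
    return np.array(c["intrinsics"]),np.array(c["origin"]),M,c
def shot(n,f):
    k=cal(n); p,d=robot.read_camera(n); np.savez(f"{f}.npz",p=p,d=d,K=k[0],o=k[1],M=k[2]); cv2.imwrite(f"pics/{f}.png",p[:,:,::-1]); return p,d
class V:
    def __init__(s,f):
        z=np.load(f"{f}.npz"); s.p,s.d,s.K,s.o,s.M=[z[k] for k in("p","d","K","o","M")]
        s.hsv=cv2.cvtColor(np.ascontiguousarray(s.p),cv2.COLOR_RGB2HSV)
    def ray(s,uv):
        uv=np.atleast_2d(uv).astype(float); a=np.c_[uv,np.ones(len(uv))]@np.linalg.inv(s.K).T
        return (a*[1,-1,-1])@s.M.T
    def plane(s,uv,z):
        r=s.ray(uv); return s.o+r*((z-s.o[2])/r[:,2])[:,None]
    def dep(s,uv):
        uv=np.atleast_2d(uv).astype(int); return s.o+s.ray(uv)*s.d[uv[:,1],uv[:,0]][:,None]
    def cloud(s):
        v,u=np.mgrid[:400,:640]; uv=np.c_[u.ravel(),v.ravel()]
        return (s.o+s.ray(uv)*s.d.ravel()[:,None]).reshape(400,640,3)
E
python3 - <<'E'
from h import *
for n in("scene","side","wrist"):
    k=cal(n); print(n,k[3]); shot(n,n+"0")
a=cv2.imread("pics/scene0.png")
print(robot.read_state())
E
```

```text
pics
scene {'intrinsics': array([[402.94500829,   0.        , 323.69555771],
       [  0.        , 402.94500829, 197.79437126],
       [  0.        ,   0.        ,   1.        ]]), 'origin': array([-0.14808294,  0.66966953,  0.76492109]), 'orientation': array([ 0.48732106, -1.03512227, -2.10268848])}
side {'intrinsics': array([[453.28424297,   0.        , 319.72014982],
       [  0.        , 453.28424297, 197.87154962],
       [  0.        ,   0.        ,   1.        ]]), 'origin': array([ 0.39908708, -0.83065019,  0.51238087]), 'orientation': array([ 1.13165313, -0.07748587, -0.15244541])}
wrist {'intrinsics': array([[282.07816327,   0.        , 322.71967637],
       [  0.        , 282.07816327, 199.25329272],
       [  0.        ,   0.        ,   1.        ]]), 'origin': array([ 0.30601709, -0.52252532,  0.38523199]), 'orientation': array([-0.25121286,  0.17014276, -1.16541909])}
{'t': 0.15, 'q': array([-1.25942257e+00,  1.31000180e-01,  1.48899686e+00, -3.04600762e-05,
        1.52298129e+00, -8.53880596e-02]), 'dq': array([ 0.00029113, -0.00108066, -0.00245987, -0.00045363, -0.00071668,
        0.0003103 ]), 'joint_torque': array([ 9.62007834e-04, -5.60474074e+01, -4.92336202e+01,  7.69057218e-02,
        3.06956924e-02, -1.22186962e-04]), 'tool_pos': array([ 0.23174222, -0.55296636,  0.20523868]), 'orientation': array([-3.07862951e+00, -6.18883748e-01,  2.92777816e-04]), 'force': array([-0.0539019 ,  0.21154929, -1.31148435]), 'wrist_torque': array([-0.04594405,  0.00355304,  0.03718696]), 'gripper_force': 0.0, 'opening': 0.09308327333129214}
```

View pics/scene0.png

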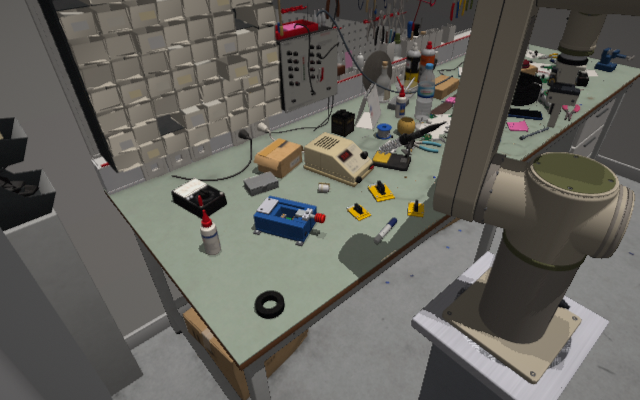

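View pics/side0.png

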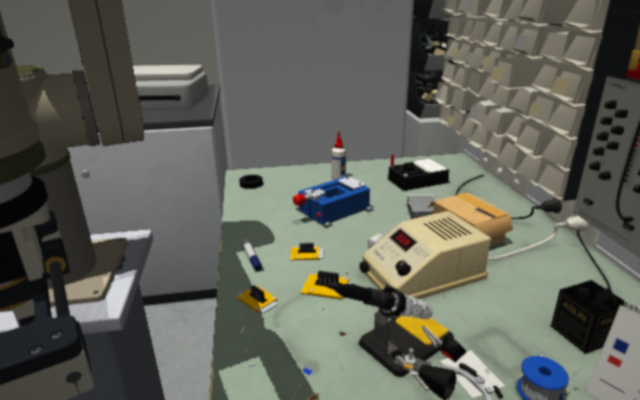

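The scene view shows the blue box at (285,217) with its red knob at (321,217). Three yellow covers could be the one meant, at (358,212), (381,192) and (416,209). In the side view they are at (307,252), (325,286) and (258,299). I'll choose by size.

```bash
cat > m.py <<'E'
from h import *
for f in("scene0","side0"):
    v=V(f); C=v.cloud()
    m=cv2.inRange(v.hsv,(18,130,90),(35,255,255))
    n,l,s,c=cv2.connectedComponentsWithStats(m)
    for i in range(1,n):
        if s[i,4]<60: continue
        ys,xs=np.where(l==i); P=v.plane(np.c_[xs,ys],.006)
        if abs(P[:,1]).max()>.6 or P[:,0].max()>1: continue
        r=cv2.minAreaRect((P[:,:2]*1000).astype(np.float32))
        print(f,c[i].round(),s[i,4],"rect mm",np.round(r[0]),np.round(r[1]),round(r[2],1), "zmed",np.median(C[ys,xs,2]).round(4))
    for nm,lo,hi in(("blue",(100,130,40),(125,255,255)),("red",(0,160,90),(6,255,255)),):
        m=cv2.inRange(v.hsv,lo,hi); n,l,s,c=cv2.connectedComponentsWithStats(m)
        for i in range(1,n):
            if s[i,4]<25: continue
            q=C[l==i]; q=q[(q[:,0]>.2)&(q[:,0]<.9)&(abs(q[:,1])<.6)]
            if len(q)>20: print(f,nm,c[i].round(),s[i,4],np.median(q,0).round(3),q.min(0).round(3),q.max(0).round(3))
E
python3 m.py
```

```text
scene0 [381. 157.] 146 rect mm [ 652. -297.] [54. 71.] 28.5 zmed 0.0161
scene0 [381. 194.] 224 rect mm [ 511. -137.] [61. 85.] 64.3 zmed 0.007
scene0 [415. 210.] 165 rect mm [ 383. -149.] [45. 63.] 38.3 zmed 0.0056
scene0 [359. 213.] 159 rect mm [487. -15.] [46. 63.] 78.4 zmed 0.0051
scene0 blue [384. 127.] 81 [ 0.759 -0.425  0.04 ] [ 0.734 -0.454  0.031] [ 0.785 -0.396  0.044]
scene0 blue [285. 220.] 1552 [0.576 0.196 0.045] [0.502 0.105 0.001] [0.672 0.257 0.06 ]
scene0 blue [393. 222.] 32 [ 0.383 -0.045  0.015] [ 0.377 -0.061  0.007] [ 0.391 -0.031  0.021]
scene0 red [320. 217.] 61 [0.491 0.134 0.067] [0.484 0.12  0.051] [0.506 0.143 0.073]
side0 [479. 204.] 391 rect mm [950. 120.] [ 51. 146.] 18.3 zmed 0.0698
side0 [304. 254.] 290 rect mm [489. -22.] [51. 59.] 81.0 zmed 0.0069
side0 [318. 288.] 491 rect mm [ 512. -143.] [65. 78.] 66.7 zmed 0.0083
side0 [343. 280.] 61 rect mm [ 549. -134.] [22. 19.] 78.7 zmed 0.0094
side0 [256. 299.] 349 rect mm [ 385. -156.] [48. 59.] 35.9 zmed 0.0069
side0 [421. 327.] 792 rect mm [ 648. -279.] [55. 76.] 28.3 zmed 0.0165
side0 blue [336. 201.] 1738 [0.591 0.138 0.04 ] [0.505 0.095 0.003] [0.676 0.237 0.059]
side0 blue [255. 262.] 64 [ 0.387 -0.057  0.017] [ 0.379 -0.069  0.012] [ 0.396 -0.038  0.02 ]
side0 blue [620. 346.] 96 [ 0.85  -0.447  0.083] [ 0.846 -0.453  0.077] [ 0.855 -0.44   0.09 ]
side0 blue [544. 373.] 1163 [ 0.761 -0.434  0.04 ] [ 0.732 -0.462  0.001] [ 0.803 -0.403  0.043]
side0 blue [307. 371.] 31 [ 0.452 -0.34   0.003] [ 0.448 -0.345  0.   ] [ 0.457 -0.336  0.006]
side0 blue [521. 390.] 92 [ 0.737 -0.426  0.004] [ 0.732 -0.443  0.002] [ 0.749 -0.408  0.018]
side0 red [298. 199.] 75 [0.494 0.119 0.066] [0.486 0.11  0.053] [0.51  0.126 0.073]
side0 red [404. 241.] 40 [ 0.665 -0.135  0.08 ] [ 0.659 -0.143  0.076] [ 0.671 -0.123  0.084]
side0 red [614. 361.] 55 [ 0.845 -0.45   0.061] [ 0.842 -0.455  0.057] [ 0.85  -0.443  0.065]
```

Run:
```python
import cv2,numpy as np
a=cv2.imread("pics/scene0.png")[165:255,245:445]; b=cv2.imread("pics/side0.png")[165:325,225:425]
cv2.imwrite("pics/c1.png",np.vstack([cv2.resize(a,(640,288),interpolation=2),cv2.resize(b,(400,320),interpolation=2) if 0 else cv2.copyMakeBorder(cv2.resize(b,(380,304),interpolation=2),0,0,0,260,0)]))
```

```text
(no output)
```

View pics/c1.png

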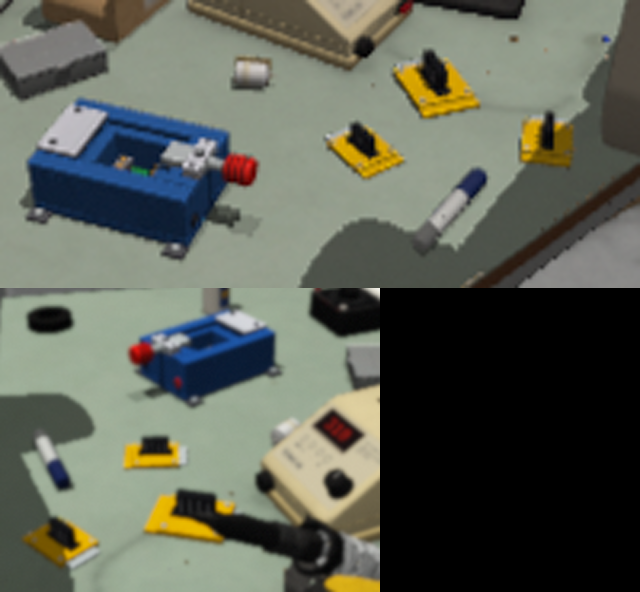

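The large cover is at about (0.51,-0.14). Its yellow part measures about 80x60, and the other two are about 63x46, so they are look-alikes. I'll move towards it for a wrist look on the way to the box.

>>> {"fn": "arm_command", "kwargs": {
  "targets": [
    {"x":0.04,"y":0.08,"z":0.1},
    {"x":0.4,"y":0.82,"z":0.2},
    {"x":0.4,"y":0.82,"z":0.2},
    {"x":0.4,"y":0.82,"z":0.2},
    {"x":0.4,"y":0.82,"z":0.2},
    {"x":0.4,"y":0.82,"z":0.2},
    {"x":0.4,"y":0.82,"z":0.2},
    {"x":0.4,"y":0.82,"z":0.2},
    {"x":0.4,"y":0.82,"z":0.2},
    {"x":0.4,"y":0.82,"z":0.2}
  ]
}}

```text
schema error: expected keys x, y, z, rx, ry, rz, claw
```

>>> {"fn": "arm_command", "kwargs": {
  "targets": [
    {"x":0,"y":0.1,"z":0},
    {"x":0,"y":0.1,"z":0},
    {"x":0,"y":0.1,"z":0},
    {"x":0,"y":0.1,"z":0}
  ]
}}

```text
schema error: expected keys x, y, z, rx, ry, rz, claw
```

Run:
```python
from h import *
shot("wrist","w1"); s=robot.read_state(); print(s["t"],s["tool_pos"],s["orientation"],s["q"])
```

```text
0.2 [ 0.23179389 -0.55302003  0.20537922] [-3.07883260e+00 -6.19023003e-01  2.03597334e-04] [-1.25938794e+00  1.30881643e-01  1.48886992e+00  4.82182950e-07
  1.52299527e+00 -8.54163853e-02]
```

View pics/w1.png

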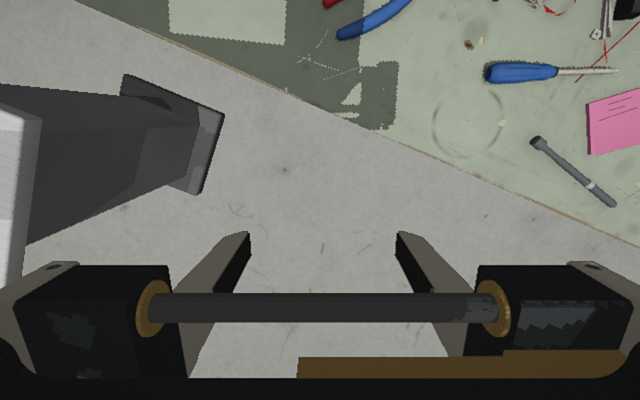

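The moves were refused because every key is required. The picture shows the start pose: bench edge from (70,0) to (640,245), fingers at (240,250) and (405,250). I'll resend with all the keys.

>>> {"fn": "arm_command", "kwargs": {
  "targets": [
    {"x":0.04,"y":0.08,"z":0.1,"rx":0,"ry":0,"rz":0,"claw":0},
    {"x":0.4,"y":0.82,"z":0.2,"rx":0,"ry":0,"rz":0,"claw":0},
    {"x":0.4,"y":0.82,"z":0.2,"rx":0,"ry":0,"rz":0,"claw":0},
    {"x":0.4,"y":0.82,"z":0.2,"rx":0,"ry":0,"rz":0,"claw":0},
    {"x":0.4,"y":0.82,"z":0.2,"rx":0,"ry":0,"rz":0,"claw":0},
    {"x":0.4,"y":0.82,"z":0.2,"rx":0,"ry":0,"rz":0,"claw":0},
    {"x":0.4,"y":0.82,"z":0.2,"rx":0,"ry":0,"rz":0,"claw":0},
    {"x":0.4,"y":0.82,"z":0.2,"rx":0,"ry":0,"rz":0,"claw":0},
    {"x":0.4,"y":0.82,"z":0.2,"rx":0,"ry":0,"rz":0,"claw":0},
    {"x":0.4,"y":0.82,"z":0.2,"rx":0,"ry":0,"rz":0,"claw":0}
  ]
}}

```text
t: 1.03
tool_pos: [0.4067, -0.1937, 0.2971]
orientation: [3.08, 0.619, 0.001]
force: [0.9, -0.6, 0.4]
opening: 0.0928
gripper_force: 0.0
```

>>> {"fn": "arm_command", "kwargs": {
  "targets": [
    {"x":0,"y":0.1,"z":0,"rx":0,"ry":0,"rz":0,"claw":0},
    {"x":0,"y":0.1,"z":0,"rx":0,"ry":0,"rz":0,"claw":0},
    {"x":0,"y":0.1,"z":0,"rx":0,"ry":0,"rz":0,"claw":0},
    {"x":0,"y":0.1,"z":0,"rx":0,"ry":0,"rz":0,"claw":0},
    {"x":0,"y":0.1,"z":0,"rx":0,"ry":0,"rz":0,"claw":0}
  ]
}}

```text
t: 1.45
tool_pos: [0.4062, -0.1467, 0.2964]
orientation: [3.08, 0.618, -0.001]
force: [0.0, -0.1, -0.0]
opening: 0.0931
gripper_force: 0.0
```

Run:
```python
from h import *
shot("wrist","w2"); s=robot.read_state(); print(s["t"],s["tool_pos"],s["orientation"],s["q"])
```

```text
1.5 [ 0.40614334 -0.14685981  0.29637142] [ 3.08042223e+00  6.16797854e-01 -9.44462169e-04] [-4.65443521e-01 -3.52286937e-01  1.77289370e+00 -3.94992645e-04
  1.72144380e+00  7.10057143e-01]
```

View pics/w2.png

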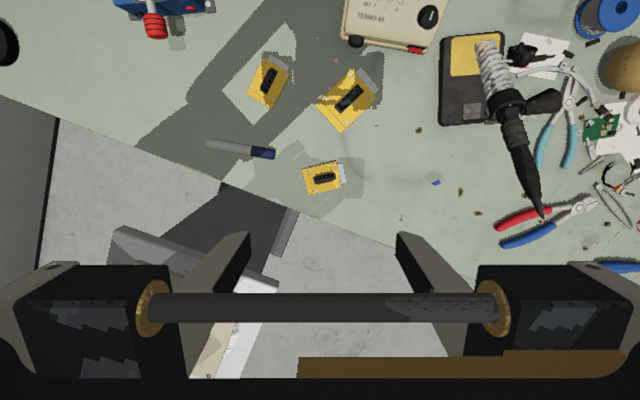

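The wrist view shows the large cover at (345,100), with its silver tongue up-right at (370,80). The small look-alikes are at (270,80) and (323,177), the knob at (155,25) and the box at (180,5). The soldering stand at (480,90) is clear of the grasp. Next I'll look at the box from close by.

>>> {"fn": "arm_command", "kwargs": {
  "targets": [
    {"x":0.08,"y":0.46,"z":-0.05,"rx":0,"ry":0,"rz":0,"claw":0},
    {"x":0.08,"y":0.46,"z":-0.05,"rx":0,"ry":0,"rz":0,"claw":0},
    {"x":0.08,"y":0.46,"z":-0.05,"rx":0,"ry":0,"rz":0,"claw":0},
    {"x":0.08,"y":0.46,"z":-0.05,"rx":0,"ry":0,"rz":0,"claw":0},
    {"x":0.08,"y":0.46,"z":-0.05,"rx":0,"ry":0,"rz":0,"claw":0},
    {"x":0.08,"y":0.46,"z":-0.05,"rx":0,"ry":0,"rz":0,"claw":0},
    {"x":0.08,"y":0.46,"z":-0.05,"rx":0,"ry":0,"rz":0,"claw":0},
    {"x":0.08,"y":0.46,"z":-0.05,"rx":0,"ry":0,"rz":0,"claw":0},
    {"x":0.08,"y":0.46,"z":-0.05,"rx":0,"ry":0,"rz":0,"claw":0}
  ]
}}

```text
t: 2.25
tool_pos: [0.4466, 0.083, 0.2715]
orientation: [3.08, 0.617, -0.001]
force: [-0.3, 0.4, 1.1]
opening: 0.0928
gripper_force: 0.0
```

Run:
```python
from h import *
shot("wrist","w3"); s=robot.read_state(); print(s["t"],s["tool_pos"],s["orientation"])
v=V("w2")
m=cv2.inRange(v.hsv,(18,130,60),(35,255,255)); n,l,st,c=cv2.connectedComponentsWithStats(m)
for i in range(1,n):
    if st[i,4]<200: continue
    ys,xs=np.where(l==i); P=v.plane(np.c_[xs,ys],.007)
    r=cv2.minAreaRect((P[:,:2]*1000).astype(np.float32)); print("yellow",c[i].round(),np.round(r[0],1),np.round(r[1],1),round(r[2],1))
v=V("w3"); C=v.cloud()
print("box pts range"); 
m=cv2.inRange(v.hsv,(100,130,40),(125,255,255))>0
for zl,zh in((.052,.06),):
    g=m&(C[...,2]>zl)&(C[...,2]<zh); ys,xs=np.where(g)
    P=v.plane(np.c_[xs,ys],.056); r=cv2.minAreaRect((P[:,:2]*1000).astype(np.float32)); print("rim",np.round(r[0],1),np.round(r[1],1),r[2],np.median(C[g],0))
m=cv2.inRange(v.hsv,(0,150,60),(7,255,255))|cv2.inRange(v.hsv,(174,150,60),(180,255,255)); n,l,st,c=cv2.connectedComponentsWithStats(m)
for i in range(1,n):
    if st[i,4]<100: continue
    q=C[l==i]; print("red",c[i].round(),st[i],np.median(q,0).round(4),q.min(0).round(3),q.max(0).round(3))
```

```text
2.3 [0.44667915 0.08272092 0.2716214 ] [ 3.08010789e+00  6.15962161e-01 -5.96528742e-04]
yellow [467.  53.] [ 650.2 -292.2] [54.2 73.8] 27.8
yellow [622.  67.] [ 717.7 -513.5] [71.7 48.3] 40.3
yellow [267.  84.] [492.  -18.4] [45.9 58.9] 81.6
yellow [345. 101.] [ 514.5 -140. ] [59.7 77.6] 66.0
yellow [321. 177.] [ 387.2 -152.7] [46.4 58.6] 35.9
yellow [148. 309.] [15.2 56.1] [140.2  53.9] 5.1
yellow [497. 309.] [ 275.3 -566.5] [139.2  53.7] 39.8
yellow [471. 366.] [ 131.9 -573.2] [ 71.2 684.8] 22.7
box pts range
rim [580.5 170.4] [124.1  98.5] 27.620275497436523 [0.57357749 0.16489079 0.05761358]
red [544.  80.] [533  73  22  14 161] [ 0.6638 -0.1172  0.0805] [ 0.656 -0.131  0.075] [ 0.672 -0.107  0.085]
red [559.  82.] [552  76  14  12 100] [ 0.6686 -0.1361  0.0813] [ 0.663 -0.142  0.076] [ 0.675 -0.13   0.086]
red [307. 127.] [298 117  18  20 319] [0.5006 0.128  0.0716] [0.486 0.114 0.063] [0.521 0.142 0.451]
```

View pics/w3.png

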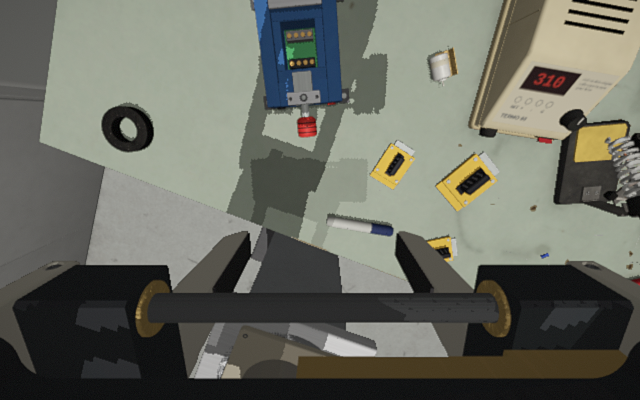

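The second wrist view shows the knob at (307,127), the box at (300,50) and the large cover at (468,182). The cover's yellow part measures 78x60, which confirms the choice. Its tongue points at -24°, and the box yaw is about 27.6°. Next I'll take the knob.

>>> {"fn": "arm_command", "kwargs": {
  "targets": [
    {"x":0.106,"y":0.091,"z":-0.2,"rx":0,"ry":0,"rz":0.044,"claw":0},
    {"x":0.106,"y":0.091,"z":-0.2,"rx":0,"ry":0,"rz":0.044,"claw":0},
    {"x":0.106,"y":0.091,"z":-0.2,"rx":0,"ry":0,"rz":0.044,"claw":0},
    {"x":0.106,"y":0.091,"z":-0.2,"rx":0,"ry":0,"rz":0.044,"claw":0},
    {"x":0.106,"y":0.091,"z":-0.25,"rx":0,"ry":0,"rz":0.044,"claw":0},
    {"x":0.106,"y":0.091,"z":-0.3,"rx":0,"ry":0,"rz":0.044,"claw":0},
    {"x":0.106,"y":0.091,"z":-0.35,"rx":0,"ry":0,"rz":0.044,"claw":0},
    {"x":0.106,"y":0.091,"z":-0.4,"rx":0,"ry":0,"rz":0.044,"claw":0},
    {"x":0.106,"y":0.091,"z":-0.422,"rx":0,"ry":0,"rz":0.044,"claw":0},
    {"x":0.106,"y":0.091,"z":-0.422,"rx":0,"ry":0,"rz":0.044,"claw":0}
  ]
}}

```text
t: 3.13
tool_pos: [0.4976, 0.128, 0.0586]
orientation: [-3.05, -0.751, 0.007]
force: [-0.7, -0.8, -0.1]
opening: 0.0928
gripper_force: 0.0
```

>>> {"fn": "arm_command", "kwargs": {
  "squeeze": 30,
  "targets": [
    {"x":0,"y":0,"z":0,"rx":0,"ry":0,"rz":0,"claw":255},
    {"x":0,"y":0,"z":0,"rx":0,"ry":0,"rz":0,"claw":255},
    {"x":0,"y":0,"z":0,"rx":0,"ry":0,"rz":0,"claw":255},
    {"x":0,"y":0,"z":0,"rx":0,"ry":0,"rz":0,"claw":255},
    {"x":0,"y":0,"z":0,"rx":0,"ry":0,"rz":0,"claw":255},
    {"x":0,"y":0,"z":0,"rx":0,"ry":0,"rz":0,"claw":255},
    {"x":0,"y":0,"z":0,"rx":0,"ry":0,"rz":0,"claw":255},
    {"x":0,"y":0,"z":0,"rx":0,"ry":0,"rz":0,"claw":255}
  ]
}}

```text
t: 3.8
tool_pos: [0.4995, 0.1299, 0.0608]
orientation: [-3.05, -0.754, -0.0]
force: [0.0, 0.6, 0.3]
opening: 0.0442
gripper_force: 0.0
```

>>> {"fn": "arm_command", "kwargs": {
  "targets": [
    {"x":0,"y":0,"z":0,"rx":0,"ry":0,"rz":0,"claw":255},
    {"x":0,"y":0,"z":0,"rx":0,"ry":0,"rz":0,"claw":255},
    {"x":0,"y":0,"z":0,"rx":0,"ry":0,"rz":0,"claw":255},
    {"x":0,"y":0,"z":0,"rx":0,"ry":0,"rz":0,"claw":255},
    {"x":0,"y":0,"z":0,"rx":0,"ry":0,"rz":0,"claw":255}
  ]
}}

```text
t: 4.22
tool_pos: [0.4994, 0.1298, 0.0606]
orientation: [-3.05, -0.754, 0.0]
force: [0.9, 0.4, -0.2]
opening: 0.011
gripper_force: 0.0
```

Run:
```python
from h import *
s=robot.read_state(); print(s["t"],s["opening"],s["gripper_force"],s["tool_pos"])
a,_=shot("wrist","w4"); b,_=shot("side","s4"); c,_=shot("scene","sc4")
A=a[0:300,160:480]
B=cv2.resize(np.ascontiguousarray(b[140:260,240:400]),(400,300),interpolation=2);D=cv2.resize(np.ascontiguousarray(c[150:270,240:400]),(400,300),interpolation=2)
o=np.zeros((600,800,3),np.uint8); o[:300,:320]=A; o[300:,:400]=B; o[300:,400:]=D
cv2.imwrite("pics/c4.png",o[:,:,::-1])
```

```text
4.2167 0.01095007270249503 0.0 [0.49939281 0.12982061 0.06062972]
```

View pics/c4.png

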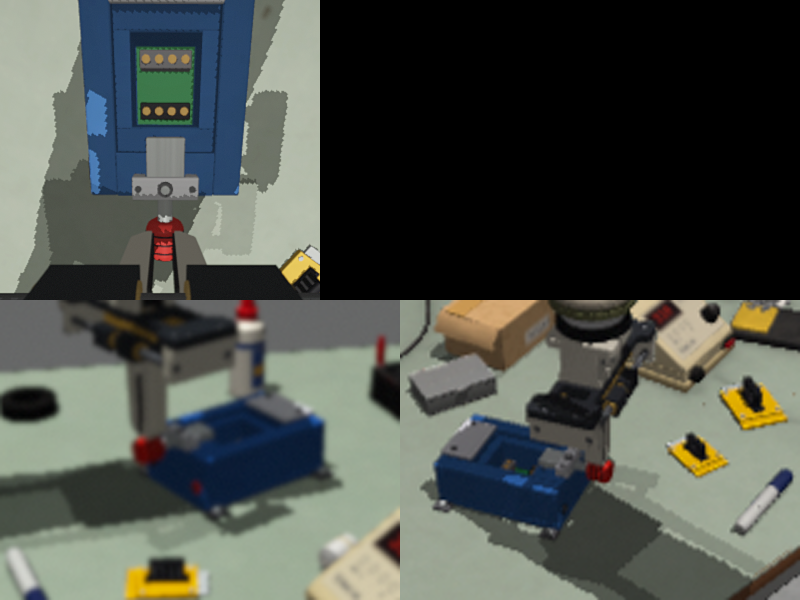

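The views show the knob below the closed fingertips (side crop (148,450), wrist crop (163,235)), so the fingers have passed over it. I'll check the heights.

Run:
```python
from h import *
for f in("w4","s4","sc4"):
    v=V(f); C=v.cloud()
    m=cv2.inRange(v.hsv,(0,150,50),(7,255,255))|cv2.inRange(v.hsv,(174,150,50),(180,255,255)); n,l,st,c=cv2.connectedComponentsWithStats(m)
    for i in range(1,n):
        if st[i,4]<25: continue
        q=C[l==i]
        if np.linalg.norm(np.median(q,0)[:2]-[.5,.128])<.06: print(f,"red",c[i].round(),st[i],np.percentile(q,[5,50,95],axis=0).round(4).tolist())
v=V("w4"); C=v.cloud()
for r in (200,215,230,245,258): print(r,[(c,C[r,c].round(3).tolist(),v.p[r,c].tolist()) for c in (290,300,310,315,323,330,338,345,355)])
v=V("s4");C=v.cloud()
for r in range(150,205,6): print(r,[(C[r,c].round(3).tolist()) for c in (292,298,304)])
```

```text
w4 red [324. 227.] [306 217  38  20 466] [[0.5037, 0.1242, 0.0601], [0.5087, 0.1336, 0.0692], [0.5144, 0.1422, 0.0732]]
w4 red [323. 249.] [313 237  20  24 390] [[0.4896, 0.1221, 0.0714], [0.4974, 0.1283, 0.0729], [0.5051, 0.1344, 0.0819]]
s4 red [299. 200.] [294 195  12  10  90] [[0.4865, 0.1125, 0.0534], [0.4966, 0.1179, 0.0632], [0.5092, 0.123, 0.0717]]
sc4 red [320. 218.] [315 214  10   9  63] [[0.4849, 0.1214, 0.0537], [0.4901, 0.1361, 0.0644], [0.5008, 0.1421, 0.0707]]
200 [(290, [0.494, 0.159, 0.002], [83, 86, 78]), (300, [0.498, 0.152, 0.002], [80, 82, 75]), (310, [0.503, 0.144, 0.002], [83, 86, 79]), (315, [0.505, 0.14, 0.002], [82, 85, 78]), (323, [0.525, 0.142, 0.066], [92, 93, 90]), (330, [0.526, 0.138, 0.064], [86, 87, 85]), (338, [0.514, 0.122, 0.001], [84, 85, 80]), (345, [0.517, 0.116, 0.002], [84, 87, 81]), (355, [0.535, 0.125, 0.068], [85, 88, 81])]
215 [(290, [0.481, 0.153, 0.001], [81, 85, 76]), (300, [0.486, 0.145, 0.002], [82, 86, 75]), (310, [0.49, 0.137, 0.002], [81, 85, 76]), (315, [0.492, 0.133, 0.002], [82, 87, 78]), (323, [0.515, 0.137, 0.065], [86, 87, 84
[... 1414 characters left out ...]
[0.496, 0.086, 0.195], [0.507, 0.068, 0.201]]
156 [[0.483, 0.086, 0.183], [0.496, 0.091, 0.18], [0.504, 0.043, 0.196]]
162 [[0.482, 0.082, 0.17], [0.494, 0.07, 0.174], [0.505, 0.061, 0.176]]
168 [[0.486, 0.137, 0.135], [0.497, 0.113, 0.144], [0.511, 0.113, 0.143]]
174 [[0.485, 0.135, 0.122], [0.497, 0.111, 0.13], [0.511, 0.113, 0.128]]
180 [[0.485, 0.134, 0.107], [0.497, 0.115, 0.114], [0.51, 0.112, 0.114]]
186 [[0.484, 0.137, 0.09], [0.496, 0.114, 0.099], [0.51, 0.114, 0.098]]
192 [[0.498, 0.298, 0.003], [0.496, 0.116, 0.084], [0.51, 0.116, 0.082]]
198 [[0.482, 0.127, 0.064], [0.495, 0.114, 0.069], [0.51, 0.12, 0.065]]
204 [[0.49, 0.223, 0.002], [0.494, 0.114, 0.054], [0.514, 0.162, 0.029]]
```

Run:
```python
from h import *
# fingertip positions in reported tool frame, from three pictures at the present pose
s=robot.read_state(); T=R.from_rotvec(s["orientation"]).as_matrix(); p=s["tool_pos"]
for f in("w4","s4","sc4"):
    v=V(f); C=v.cloud(); L=(C.reshape(-1,3)-p)@T
    hs=v.hsv.reshape(-1,3)
    k=(abs(L[:,0])<.025)&(abs(L[:,1])<.05)&(L[:,2]<.03)&(L[:,2]>-.13)&(hs[:,1]<90)
    q=L[k]; h,e=np.histogram(q[:,2],np.arange(-.13,.031,.005)); print(f,k.sum(),dict(zip((e[:-1]*1000).round().astype(int).tolist(),h.tolist())))
    t=q[q[:,2]>-.045]; 
    if len(t): print(np.percentile(t,[2,50,98],axis=0).round(3).tolist())
for f,pp,oo in(("w2",[.40614,-.14686,.29637],[3.0804,.6168,-.0009]),("w3",[.44668,.08272,.2716],[3.0801,.61596,-.0006])):
    v=V(f); C=v.cloud(); L=(C-np.array(pp))@R.from_rotvec(oo).as_matrix()
    for r in(232,238,246,255): print(f,r,[L[r,c].round(3).tolist() for c in(230,240,247,399,406,416)])
```

```text
w4 5019 {-130: 26, -125: 1872, -120: 65, -115: 73, -110: 59, -105: 67, -100: 68, -95: 65, -90: 50, -85: 24, -80: 47, -75: 137, -70: 123, -65: 158, -60: 178, -55: 340, -50: 293, -45: 240, -40: 238, -35: 215, -30: 163, -25: 151, -20: 84, -15: 18, -10: 40, -5: 220, 0: 5, 5: 0, 10: 0, 15: 0, 20: 0, 25: 0}
[[0.001, -0.019, -0.044], [0.01, 0.001, -0.03], [0.024, 0.019, -0.002]]
s4 496 {-130: 2, -125: 3, -120: 1, -115: 9, -110: 9, -105: 2, -100: 2, -95: 7, -90: 18, -85: 27, -80: 30, -75: 34, -70: 30, -65: 31, -60: 29, -55: 35, -50: 32, -45: 28, -40: 33, -35: 27, -30: 34, -25: 21, -20: 18, -15: 6, -10: 3, -5: 15, 0: 8, 5: 1, 10: 1, 15: 0, 20: 0, 25: 0}
[[-0.014, -0.015, -0.044], [-0.006, 0.009, -0.029], [0.024, 0.02, 0.004]]
sc4 156 {-130: 8, -125: 15, -120: 16, -115: 10, -110: 0, -105: 0, -100: 0, -95: 0, -90: 0, -85: 0, -80: 0, -75: 0, -70: 1, -65: 4, -60: 7, -55: 6, -50: 6, -45: 6, -40: 13, -35: 14, -30: 18, -25: 10, -20: 5, -15: 3, -10: 0, -5: 8, 0: 5, 5: 0, 10: 1, 15: 0, 20: 0, 25: 0}
[[-0.008, -0.02, -0.043], [-0.006, -0.007, -0.028], [0.023, 0.012, 0.003]]
w2 232 [[-0.216, -0.248, 0.5
[... 494 characters left out ...]
, -0.046, -0.024], [-0.001, 0.047, -0.025], [0.007, 0.046, -0.039], [0.01, 0.049, -0.046]]
w3 232 [[-0.442, -0.436, 1.046], [0.011, -0.052, -0.016], [0.01, -0.048, -0.014], [0.01, 0.048, -0.015], [0.01, 0.052, -0.015], [-0.111, 0.16, 0.27]]
w3 238 [[0.01, -0.055, -0.025], [0.01, -0.049, -0.025], [0.008, -0.047, -0.02], [0.009, 0.047, -0.021], [0.011, 0.05, -0.025], [0.011, 0.056, -0.025]]
w3 246 [[0.01, -0.052, -0.035], [0.009, -0.047, -0.033], [0.004, -0.046, -0.022], [0.005, 0.046, -0.025], [0.009, 0.048, -0.033], [0.01, 0.053, -0.035]]
w3 255 [[0.01, -0.049, -0.046], [0.005, -0.047, -0.037], [-0.002, -0.047, -0.023], [-0.001, 0.047, -0.025], [0.006, 0.046, -0.038], [0.011, 0.049, -0.047]]
```

The fingertips stand about 14 mm behind the reported TCP, not 14 mm ahead of it. All three views agree, so the reported z must be 28 mm lower than I planned. I'll open, go lower and close again.

>>> {"fn": "arm_command", "kwargs": {
  "squeeze": 30,
  "targets": [
    {"x":0,"y":0,"z":0,"rx":0,"ry":0,"rz":0,"claw":110},
    {"x":0,"y":0,"z":0,"rx":0,"ry":0,"rz":0,"claw":110},
    {"x":0,"y":0,"z":0,"rx":0,"ry":0,"rz":0,"claw":110},
    {"x":0,"y":0,"z":0,"rx":0,"ry":0,"rz":0,"claw":110},
    {"x":0,"y":0,"z":0,"rx":0,"ry":0,"rz":0,"claw":110},
    {"x":0,"y":0,"z":0,"rx":0,"ry":0,"rz":0,"claw":110},
    {"x":0,"y":0,"z":0,"rx":0,"ry":0,"rz":0,"claw":110},
    {"x":0,"y":0,"z":-0.02,"rx":0,"ry":0,"rz":0,"claw":110},
    {"x":0,"y":0,"z":-0.04,"rx":0,"ry":0,"rz":0,"claw":110},
    {"x":0,"y":0,"z":-0.061,"rx":0,"ry":0,"rz":0,"claw":110}
  ]
}}

```text
t: 5.2
tool_pos: [0.4992, 0.1298, 0.029]
orientation: [-3.05, -0.754, 0.0]
force: [0.2, 0.2, 0.5]
opening: 0.0527
gripper_force: 0.0
```

>>> {"fn": "arm_command", "kwargs": {
  "squeeze": 30,
  "targets": [
    {"x":0,"y":0,"z":0,"rx":0,"ry":0,"rz":0,"claw":255},
    {"x":0,"y":0,"z":0,"rx":0,"ry":0,"rz":0,"claw":255},
    {"x":0,"y":0,"z":0,"rx":0,"ry":0,"rz":0,"claw":255},
    {"x":0,"y":0,"z":0,"rx":0,"ry":0,"rz":0,"claw":255},
    {"x":0,"y":0,"z":0,"rx":0,"ry":0,"rz":0,"claw":255},
    {"x":0,"y":0,"z":0,"rx":0,"ry":0,"rz":0,"claw":255},
    {"x":0,"y":0,"z":0,"rx":0,"ry":0,"rz":0,"claw":255}
  ]
}}

```text
t: 5.78
tool_pos: [0.5004, 0.1291, 0.0307]
orientation: [3.048, 0.753, 0.002]
force: [4.3, -3.5, -2.3]
opening: 0.0247
gripper_force: 30.0
```

>>> {"fn": "arm_command", "kwargs": {
  "targets": [
    {"x":-0.009,"y":-0.0047,"z":0,"rx":0,"ry":0,"rz":0,"claw":255},
    {"x":-0.018,"y":-0.0094,"z":0,"rx":0,"ry":0,"rz":0,"claw":255},
    {"x":-0.027,"y":-0.0141,"z":0,"rx":0,"ry":0,"rz":0,"claw":255},
    {"x":-0.036,"y":-0.0188,"z":0,"rx":0,"ry":0,"rz":0,"claw":255},
    {"x":-0.045,"y":-0.0235,"z":0,"rx":0,"ry":0,"rz":0,"claw":255},
    {"x":-0.045,"y":-0.0235,"z":0,"rx":0,"ry":0,"rz":0,"claw":255},
    {"x":-0.045,"y":-0.0235,"z":0,"rx":0,"ry":0,"rz":0,"claw":255},
    {"x":-0.045,"y":-0.0235,"z":0,"rx":0,"ry":0,"rz":0,"claw":255}
  ]
}}

```text
t: 6.45
tool_pos: [0.4785, 0.1178, 0.0308]
orientation: [3.049, 0.753, 0.005]
force: [6.5, -2.9, -5.6]
opening: 0.0247
gripper_force: 30.0
```

>>> {"fn": "arm_command", "kwargs": {
  "targets": [
    {"x":0,"y":0,"z":0,"rx":0,"ry":0,"rz":0,"claw":110},
    {"x":0,"y":0,"z":0,"rx":0,"ry":0,"rz":0,"claw":110},
    {"x":0,"y":0,"z":0,"rx":0,"ry":0,"rz":0,"claw":110},
    {"x":0,"y":0,"z":0,"rx":0,"ry":0,"rz":0,"claw":110},
    {"x":0,"y":0,"z":0.08,"rx":0,"ry":0,"rz":0,"claw":110},
    {"x":0,"y":0,"z":0.16,"rx":0,"ry":0,"rz":0,"claw":110},
    {"x":0.05,"y":0.025,"z":0.3,"rx":0,"ry":0,"rz":0,"claw":110},
    {"x":0.05,"y":0.025,"z":0.3,"rx":0,"ry":0,"rz":0,"claw":110},
    {"x":0.05,"y":0.025,"z":0.3,"rx":0,"ry":0,"rz":0,"claw":110},
    {"x":0.05,"y":0.025,"z":0.3,"rx":0,"ry":0,"rz":0,"claw":110}
  ]
}}

```text
t: 7.28
tool_pos: [0.5039, 0.1312, 0.183]
orientation: [3.049, 0.755, 0.008]
force: [0.0, -0.4, -0.6]
opening: 0.0527
gripper_force: 0.0
```

Run:
```python
from h import *
shot("wrist","w5"); s=robot.read_state(); print(s["t"],s["tool_pos"],s["orientation"],s["opening"],s["force"])
```

```text
7.3333 [0.50223739 0.13075622 0.18054773] [3.04961364e+00 7.54548730e-01 1.59212386e-03] 0.052832187824416885 [-0.10997092 -1.28071436 -0.92990166]
```

View pics/w5.png

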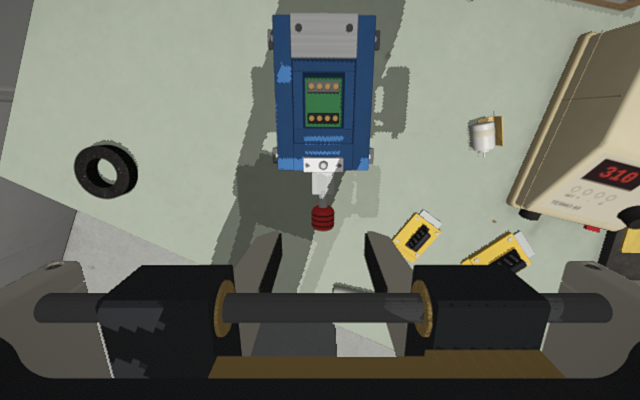

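The knob is at (322,218) and stays out by itself, and the bolt is clear of the pocket at (322,112). The lip is at (323,35). Now I'll measure the box pose precisely.

Run:
```python
from h import *
v=V("w5"); C=v.cloud(); Z=C[...,2]
blue=cv2.inRange(v.hsv,(100,120,30),(125,255,255))>0
reg=np.zeros_like(blue); reg[5:180,255:395]=1
g=blue&reg&(Z>.050)&(Z<.0625)
ys,xs=np.where(g); P=v.plane(np.c_[xs,ys],.056)[:,:2]*1000
r=cv2.minAreaRect(P.astype(np.float32)); print("rim rect",np.round(r[0],1),np.round(r[1],1),round(r[2],2))
lip=reg&~blue&(Z>.056)&(Z<.07)&(np.arange(400)[:,None]<70)
ys,xs=np.where(lip); Q=v.plane(np.c_[xs,ys],.0615)[:,:2]*1000
r2=cv2.minAreaRect(Q.astype(np.float32)); print("lip rect",np.round(r2[0],1),np.round(r2[1],1),round(r2[2],2), np.median(Z[lip]))
for a in (np.deg2rad(27.6),):
  e=np.array([np.cos(a),np.sin(a)]); n=np.array([-e[1],e[0]])
  print("rim along",np.percentile(P@e,[0,.5,99.5,100]).round(1),"lat",np.percentile(P@n,[0,.5,99.5,100]).round(1))
  print("lip along",np.percentile(Q@e,[0,1,99,100]).round(1),"lat",np.percentile(Q@n,[0,1,99,100]).round(1))
  # straight left and right edges: fit per slice
  al=P@e; la=P@n; b=np.arange(al.min()+8,al.max()-8,4)
  L=np.array([(x,la[abs(al-x)<2].min(),la[abs(al-x)<2].max()) for x in b if (abs(al-x)<2).any()])
  for k in(1,2):
    c=np.polyfit(L[:,0],L[:,k],1); res=L[:,k]-np.polyval(c,L[:,0]); ok=abs(res)<1.5; c=np.polyfit(L[ok,0],L[ok,k],1); print("edge",k,"dyaw deg",np.degrees(c[0]).round(2),"lat@mid",np.polyval(c,b.mean()).round(2),ok.sum(),len(L))
red=(cv2.inRange(v.hsv,(0,150,40),(7,255,255))|cv2.inRange(v.hsv,(174,150,40),(180,255,255)))>0
red[:195]=0; red[240:]=0; ys,xs=np.where(red); K=v.plane(np.c_[xs,ys],.068)[:,:2]*1000; print("knob al/lat",np.percentile(K@e,[1,99]).round(1),np.percentile(K@n,[1,99]).round(1))
print("row112 pocket profile"); print([(c,C[60,c].round(3).tolist()) for c in range(268,384,8)])
```

```text
rim rect [591.9 176.6] [148.5  99.5] 27.39
lip rect [636.9 200. ] [48.  98.4] 28.33 0.0630463348570732
rim along [532.3 532.6 679.9 680.7] lat [-167.6 -167.1  -68.8  -67.7]
lip along [632.5 643.3 680.8 680.9] lat [-166.9 -150.7  -69.6  -68.8]
edge 1 dyaw deg -0.24 lat@mid -166.9 34 34
edge 2 dyaw deg -0.01 lat@mid -68.99 34 34
knob al/lat [466.1 492.4] [-427.7 -105.9]
row112 pocket profile
[(268, [0.602, 0.254, 0.001]), (276, [0.601, 0.234, 0.058]), (284, [0.605, 0.227, 0.057]), (292, [0.61, 0.221, 0.049]), (300, [0.614, 0.215, 0.047]), (308, [0.617, 0.207, 0.049]), (316, [0.621, 0.2, 0.048]), (324, [0.625, 0.193, 0.049]), (332, [0.628, 0.185, 0.05]), (340, [0.632, 0.178, 0.049]), (348, [0.636, 0.171, 0.049]), (356, [0.638, 0.164, 0.058]), (364, [0.642, 0.157, 0.057]), (372, [0.646, 0.15, 0.057]), (380, [0.663, 0.139, 0.003])]
```

>>> {"fn": "arm_command", "kwargs": {
  "targets": [
    {"x":-0.056,"y":-0.506,"z":0.04,"rx":0,"ry":0,"rz":-0.452,"claw":110},
    {"x":-0.056,"y":-0.506,"z":0.04,"rx":0,"ry":0,"rz":-0.452,"claw":110},
    {"x":-0.056,"y":-0.506,"z":0.04,"rx":0,"ry":0,"rz":-0.452,"claw":110},
    {"x":-0.056,"y":-0.506,"z":0.04,"rx":0,"ry":0,"rz":-0.452,"claw":110},
    {"x":-0.056,"y":-0.506,"z":0.04,"rx":0,"ry":0,"rz":-0.452,"claw":110},
    {"x":-0.056,"y":-0.506,"z":0.04,"rx":0,"ry":0,"rz":-0.452,"claw":110},
    {"x":-0.056,"y":-0.506,"z":0.04,"rx":0,"ry":0,"rz":-0.452,"claw":110},
    {"x":-0.056,"y":-0.506,"z":0.04,"rx":0,"ry":0,"rz":-0.452,"claw":110},
    {"x":-0.056,"y":-0.506,"z":0.04,"rx":0,"ry":0,"rz":-0.452,"claw":110},
    {"x":-0.056,"y":-0.506,"z":0.04,"rx":0,"ry":0,"rz":-0.452,"claw":110}
  ]
}}

```text
t: 8.17
tool_pos: [0.4726, -0.1221, 0.1983]
orientation: [-3.073, 0.652, 0.005]
force: [-0.2, 0.0, -0.1]
opening: 0.0531
gripper_force: 0.0
```

Run:
```python
from h import *
shot("wrist","w6"); s=robot.read_state(); print(s["t"],s["tool_pos"],s["orientation"],s["q"])
v=V("w6"); C=v.cloud(); Z=C[...,2]
m=cv2.inRange(v.hsv,(18,120,50),(35,255,255)); n,l,st,c=cv2.connectedComponentsWithStats(m)
for i in range(1,n):
    if st[i,4]<200: continue
    ys,xs=np.where(l==i); P=v.plane(np.c_[xs,ys],.007)[:,:2]*1000
    r=cv2.minAreaRect(P.astype(np.float32)); print("yellow",c[i].round(),st[i],np.round(r[0],1),np.round(r[1],1),round(r[2],1))
d=np.hypot(C[...,0]-.52,C[...,1]+.142)
g=(d<.05)&(Z>.028)&(Z<.045); ys,xs=np.where(g); P=v.plane(np.c_[xs,ys],.034)[:,:2]*1000
r=cv2.minAreaRect(P.astype(np.float32)); print("rib top",len(P),np.mean(np.c_[xs,ys],0),np.round(r[0],1),np.round(r[1],1),round(r[2],1))
```

```text
8.2167 [ 0.47298095 -0.12182492  0.19862633] [-3.073018    0.65037903  0.00411167] [-3.57197672e-01 -1.69309825e-01  1.79749546e+00  1.09111313e-04
  1.51607050e+00  1.63072078e+00]
yellow [393.   6.] [374   0  37  19 400] [ 620.8 -272.8] [40.9 17.9] 66.0
yellow [323. 143.] [ 300  112   47   61 2221] [ 514.7 -140.5] [59.5 76.5] 66.3
yellow [249. 195.] [ 225  170   47   49 1108] [492.3 -18.5] [47.3 59.5] 81.9
yellow [367. 220.] [344 198  49  46 866] [ 387.6 -153. ] [46.8 59.1] 35.4
yellow [222. 308.] [214 280  21  57 584] [345.7 105.1] [ 27.5 106.4] 55.2
yellow [424. 309.] [412 280  21  57 599] [ 220.1 -178.4] [ 27.5 106. ] 75.6
yellow [394. 366.] [ 208  350  357   28 8017] [141.3 -90.5] [602.   56.7] 66.1
rib top 340 [323.30588235 140.30588235] [ 519.6 -142.2] [12.1 38.9] 66.3
```

>>> {"fn": "arm_command", "kwargs": {
  "targets": [
    {"x":0.094,"y":-0.041,"z":-0.06,"rx":0,"ry":0,"rz":0,"claw":110},
    {"x":0.094,"y":-0.041,"z":-0.12,"rx":0,"ry":0,"rz":0,"claw":110},
    {"x":0.094,"y":-0.041,"z":-0.2,"rx":0,"ry":0,"rz":0,"claw":110},
    {"x":0.094,"y":-0.041,"z":-0.26,"rx":0,"ry":0,"rz":0,"claw":110},
    {"x":0.094,"y":-0.041,"z":-0.32,"rx":0,"ry":0,"rz":0,"claw":110},
    {"x":0.094,"y":-0.041,"z":-0.36,"rx":0,"ry":0,"rz":0,"claw":110},
    {"x":0.094,"y":-0.041,"z":-0.38,"rx":0,"ry":0,"rz":0,"claw":110},
    {"x":0.094,"y":-0.041,"z":-0.393,"rx":0,"ry":0,"rz":0,"claw":110},
    {"x":0.094,"y":-0.041,"z":-0.393,"rx":0,"ry":0,"rz":0,"claw":110},
    {"x":0.094,"y":-0.041,"z":-0.393,"rx":0,"ry":0,"rz":0,"claw":110}
  ]
}}

```text
t: 9.05
tool_pos: [0.5217, -0.1429, 0.0047]
orientation: [3.073, -0.652, 0.002]
force: [0.9, 0.7, -0.5]
opening: 0.053
gripper_force: 0.0
```

>>> {"fn": "arm_command", "kwargs": {
  "squeeze": 35,
  "targets": [
    {"x":0,"y":0,"z":0,"rx":0,"ry":0,"rz":0,"claw":255},
    {"x":0,"y":0,"z":0,"rx":0,"ry":0,"rz":0,"claw":255},
    {"x":0,"y":0,"z":0,"rx":0,"ry":0,"rz":0,"claw":255},
    {"x":0,"y":0,"z":0,"rx":0,"ry":0,"rz":0,"claw":255},
    {"x":0,"y":0,"z":0,"rx":0,"ry":0,"rz":0,"claw":255},
    {"x":0,"y":0,"z":0,"rx":0,"ry":0,"rz":0,"claw":255},
    {"x":0,"y":0,"z":0,"rx":0,"ry":0,"rz":0,"claw":255},
    {"x":0,"y":0,"z":0,"rx":0,"ry":0,"rz":0,"claw":255},
    {"x":0,"y":0,"z":0,"rx":0,"ry":0,"rz":0,"claw":255},
    {"x":0,"y":0,"z":0,"rx":0,"ry":0,"rz":0,"claw":255}
  ]
}}

```text
t: 9.88
tool_pos: [0.521, -0.1431, 0.0038]
orientation: [3.073, -0.654, 0.0]
force: [-0.6, -0.7, 2.6]
opening: 0.0115
gripper_force: 35.0
```

>>> {"fn": "arm_command", "kwargs": {
  "targets": [
    {"x":0,"y":0,"z":0.03,"rx":0,"ry":0,"rz":0,"claw":255},
    {"x":0,"y":0,"z":0.08,"rx":0,"ry":0,"rz":0,"claw":255},
    {"x":0,"y":0,"z":0.14,"rx":0,"ry":0,"rz":0,"claw":255},
    {"x":0,"y":0,"z":0.2,"rx":0,"ry":0,"rz":0,"claw":255},
    {"x":0,"y":0,"z":0.272,"rx":0,"ry":0,"rz":0,"claw":255},
    {"x":0.02,"y":0.08,"z":0.272,"rx":0,"ry":0,"rz":0.056,"claw":255},
    {"x":0.035,"y":0.16,"z":0.272,"rx":0,"ry":0,"rz":0.112,"claw":255},
    {"x":0.05,"y":0.24,"z":0.272,"rx":0,"ry":0,"rz":0.168,"claw":255},
    {"x":0.065,"y":0.32,"z":0.272,"rx":0,"ry":0,"rz":0.224,"claw":255},
    {"x":0.08,"y":0.4,"z":0.272,"rx":0,"ry":0,"rz":0.28,"claw":255}
  ]
}}

```text
t: 10.72
tool_pos: [0.5608, 0.0589, 0.1394]
orientation: [-3.133, -0.229, 0.0]
force: [0.1, 0.7, -1.8]
opening: 0.0114
gripper_force: 35.0
```

>>> {"fn": "arm_command", "kwargs": {
  "targets": [
    {"x":0.015,"y":0.08,"z":0,"rx":0,"ry":0,"rz":0.056,"claw":255},
    {"x":0.03,"y":0.16,"z":0,"rx":0,"ry":0,"rz":0.112,"claw":255},
    {"x":0.046,"y":0.231,"z":0,"rx":0,"ry":0,"rz":0.169,"claw":255},
    {"x":0.046,"y":0.231,"z":0,"rx":0,"ry":0,"rz":0.169,"claw":255},
    {"x":0.046,"y":0.231,"z":0,"rx":0,"ry":0,"rz":0.169,"claw":255},
    {"x":0.046,"y":0.231,"z":0,"rx":0,"ry":0,"rz":0.169,"claw":255}
  ]
}}

```text
t: 11.22
tool_pos: [0.5834, 0.1724, 0.1389]
orientation: [3.052, 0.744, -0.002]
force: [-0.5, -1.3, -1.5]
opening: 0.0116
gripper_force: 35.0
```

```bash
cat > t.py <<'E'
from h import *
import sys
# box pose and cover-in-hand; goal for reported TCP given tip bottom (box x,y,z mm) and tilt deg
O=np.array([592.1,176.5,0]); YAW=np.deg2rad(27.45); GR=np.array([1.5,0,3.8])
RB=R.from_euler('z',YAW)
def goal(tx,ty,tz,th):
    P=O+RB.apply(np.array([tx,ty,tz])+R.from_euler('y',th,degrees=True).apply(GR-[45,0,0]))
    Rt=RB*R.from_euler('y',th,degrees=True)*R.from_euler('x',180,degrees=True)
    return P,Rt
def cur():
    s=robot.read_state(); return s
def delta(*a):
    s=cur(); P,Rt=goal(*a); dr=(Rt*R.from_rotvec(s["orientation"]).inv()).as_rotvec()
    print(a,"dxyz units",((P/1000-s["tool_pos"])/.5).round(4),"drot units",(dr/2).round(4))
def tip():
    s=cur(); Rt=R.from_rotvec(s["orientation"])*R.from_euler('x',180,degrees=True)
    t=s["tool_pos"]*1000+Rt.apply(np.array([45,0,0])-GR); a=RB.inv().apply(t-O)
    e=(RB.inv()*Rt).as_euler('zyx',degrees=True)
    print("t",s["t"],"tip box",a.round(2),"zyx",e.round(2),"F box",RB.inv().apply(s["force"]).round(1),"op",round(s["opening"],4),s["gripper_force"])
E
python3 - <<'E'
from t import *
shot("wrist","w7"); tip(); delta(33,0,62,10)
a=cv2.imread("pics/w7.png"); cv2.imwrite("pics/w7c.png",cv2.resize(a[20:300,170:480],None,fx=1.8,fy=1.8))
E
```

```text
t 11.2667 tip box [ 33.68  -0.42 135.25] zyx [-0.1   0.07 -0.  ] F box [ 0.4 -0.8 -1.6] op 0.0114 34.99948561191559
(33, 0, 62, 10) dxyz units [ 0.0008  0.0012 -0.1316] drot units [-0.0398  0.077   0.0009]
```

View pics/w7c.png

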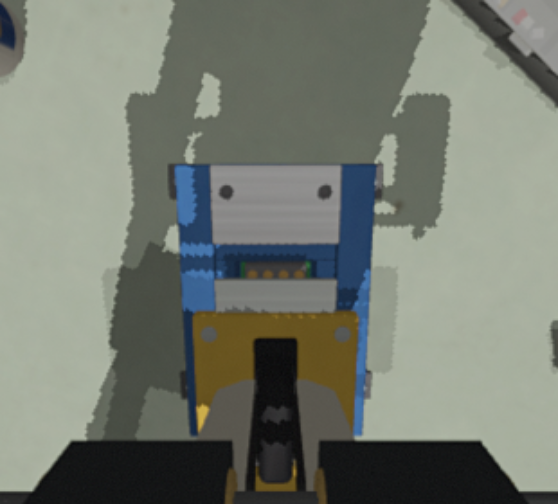

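The cover is in the hand, level, with its tongue at (276,280) in the crop ahead of the rib. The lip's front edge is at (276,243), and the two are well aligned. I'll compare the tongue and lip edges numerically.

Run:
```python
from t import *
v=V("w7"); C=v.cloud(); B=RB.inv().apply(C.reshape(-1,3)*1000-O).reshape(400,640,3)
gray=v.hsv[...,1]<60
f=lambda uv,z:RB.inv().apply(v.plane(uv,z)*1000-O)
for nm,zl,zh,zp in(("tongue",130,150,.1392),("lip",57,68,.0615)):
    m=gray&(B[...,2]>zl)&(B[...,2]<zh)&(abs(B[...,1])<40)&(B[...,0]>10)&(B[...,0]<80)
    ys,xs=np.where(m); q=f(np.c_[xs,ys],zp); r=cv2.minAreaRect(q[:,:2].astype(np.float32))
    print(nm,len(q),"x",np.percentile(q[:,0],[1,50,99]).round(1),"y",np.percentile(q[:,1],[1,99]).round(1),np.round(r[0],1),np.round(r[1],1),round(r[2],1),"zmed",np.median(B[...,2][m]).round(1))
```

```text
tongue 1475 x [ 7.3 27.4 34.1] y [-26.3  25.8] [20.3  0.1] [61.3 27.5] 90.0 zmed 140.7
lip 3231 x [36.6 56.2 74.8] y [-31.5  31.3] [45.5 -0.1] [64.3 58.6] 89.9 zmed 63.0
```

>>> {"fn": "arm_command", "kwargs": {
  "targets": [
    {"x":0.001,"y":0.001,"z":-0.03,"rx":-0.02,"ry":0.0385,"rz":0,"claw":255},
    {"x":0.001,"y":0.001,"z":-0.06,"rx":-0.04,"ry":0.077,"rz":0.001,"claw":255},
    {"x":0.001,"y":0.001,"z":-0.1,"rx":-0.04,"ry":0.077,"rz":0.001,"claw":255},
    {"x":0.001,"y":0.001,"z":-0.132,"rx":-0.04,"ry":0.077,"rz":0.001,"claw":255},
    {"x":0.001,"y":0.001,"z":-0.132,"rx":-0.04,"ry":0.077,"rz":0.001,"claw":255},
    {"x":0.001,"y":0.001,"z":-0.132,"rx":-0.04,"ry":0.077,"rz":0.001,"claw":255}
  ]
}}

```text
t: 11.77
tool_pos: [0.5835, 0.1715, 0.0727]
orientation: [3.001, 0.732, -0.265]
force: [0.1, 0.1, -1.0]
opening: 0.0123
gripper_force: 35.0
```

```bash
python3 -c "
from t import *
tip(); delta(33,0,50,10); delta(44,0,50,10); delta(44.5,0,48.5,0)"
```

```text
t 11.7667 tip box [32.23 -0.54 61.35] zyx [-0.04 10.1   0.04] F box [ 0.2  0.  -1. ] op 0.0123 34.999648332595825
(33, 0, 50, 10) dxyz units [ 0.0009  0.0016 -0.0229] drot units [ 0.0001 -0.0009  0.0003]
(44, 0, 50, 10) dxyz units [ 0.0204  0.0118 -0.0229] drot units [ 0.0001 -0.0009  0.0003]
(44.5, 0, 48.5, 0) dxyz units [ 0.0189  0.011  -0.0408] drot units [ 0.0403 -0.0784  0.0003]
```

Lower the tongue in front of the lip, gently.

>>> {"fn": "arm_command", "kwargs": {
  "targets": [
    {"x":0.001,"y":0.0015,"z":-0.008,"rx":0,"ry":0,"rz":0,"claw":255},
    {"x":0.001,"y":0.0015,"z":-0.016,"rx":0,"ry":0,"rz":0,"claw":255},
    {"x":0.001,"y":0.0015,"z":-0.022,"rx":0,"ry":0,"rz":0,"claw":255},
    {"x":0.001,"y":0.0015,"z":-0.022,"rx":0,"ry":0,"rz":0,"claw":255},
    {"x":0.001,"y":0.0015,"z":-0.022,"rx":0,"ry":0,"rz":0,"claw":255}
  ]
}}

```text
t: 12.18
tool_pos: [0.5851, 0.1739, 0.0631]
orientation: [3.001, 0.736, -0.26]
force: [0.4, -0.2, -1.3]
opening: 0.0115
gripper_force: 35.0
```

```bash
python3 -c "
from t import *
tip(); delta(44,0,50,10)"
```

```text
t 12.1833 tip box [34.78  1.01 51.85] zyx [ 0.1   9.9  -0.02] F box [ 0.3 -0.4 -1.3] op 0.0115 34.9997878074646
(44, 0, 50, 10) dxyz units [ 0.0173  0.0069 -0.0036] drot units [-0.0004  0.0008 -0.0008]
```

>>> {"fn": "arm_command", "kwargs": {
  "targets": [
    {"x":0,"y":0,"z":-0.002,"rx":0,"ry":0,"rz":0,"claw":255},
    {"x":0.004,"y":0.0015,"z":-0.002,"rx":0,"ry":0,"rz":0,"claw":255},
    {"x":0.008,"y":0.0035,"z":-0.002,"rx":0,"ry":0,"rz":0,"claw":255},
    {"x":0.012,"y":0.0055,"z":-0.002,"rx":0,"ry":0,"rz":0,"claw":255},
    {"x":0.016,"y":0.0075,"z":-0.002,"rx":0,"ry":0,"rz":0,"claw":255},
    {"x":0.016,"y":0.0075,"z":-0.002,"rx":0,"ry":0,"rz":0,"claw":255},
    {"x":0.016,"y":0.0075,"z":-0.002,"rx":0,"ry":0,"rz":0,"claw":255},
    {"x":0.016,"y":0.0075,"z":-0.002,"rx":0,"ry":0,"rz":0,"claw":255}
  ]
}}

```text
t: 12.85
tool_pos: [0.5929, 0.1776, 0.0616]
orientation: [3.001, 0.736, -0.261]
force: [0.0, 0.3, -1.9]
opening: 0.0118
gripper_force: 35.0
```

```bash
python3 -c "
from t import *
tip(); robot.read_camera('wrist'); tip(); delta(44,0,50,10); delta(44,0,48,0)"
```

```text
t 12.85 tip box [43.41  0.68 50.31] zyx [ 0.1   9.95 -0.01] F box [ 0.2  0.2 -1.9] op 0.0118 34.99963939189911
t 12.9 tip box [43.37  0.64 50.34] zyx [ 0.1   9.95 -0.01] F box [0.7 0.8 0.4] op 0.0116 34.999560713768005
(44, 0, 50, 10) dxyz units [ 0.0017 -0.0004 -0.0006] drot units [-0.0003  0.0003 -0.0008]
(44, 0, 48, 0) dxyz units [-0.0007 -0.0016 -0.0196] drot units [ 0.04   -0.0771 -0.0008]
```

>>> {"fn": "arm_command", "kwargs": {
  "targets": [
    {"x":0.0002,"y":-0.0003,"z":-0.004,"rx":0.008,"ry":-0.0155,"rz":0,"claw":255},
    {"x":0.0002,"y":-0.0006,"z":-0.008,"rx":0.016,"ry":-0.031,"rz":0,"claw":255},
    {"x":0.0001,"y":-0.0009,"z":-0.012,"rx":0.024,"ry":-0.0465,"rz":0,"claw":255},
    {"x":0,"y":-0.0012,"z":-0.016,"rx":0.032,"ry":-0.062,"rz":0,"claw":255},
    {"x":0,"y":-0.0012,"z":-0.016,"rx":0.032,"ry":-0.062,"rz":0,"claw":255},
    {"x":0,"y":-0.0012,"z":-0.016,"rx":0.032,"ry":-0.062,"rz":0,"claw":255}
  ]
}}

```text
t: 13.4
tool_pos: [0.5925, 0.1767, 0.0539]
orientation: [3.042, 0.745, -0.053]
force: [-0.3, 0.3, -1.1]
opening: 0.0121
gripper_force: 35.0
```

```bash
python3 -c "
from t import *
tip(); delta(44.3,0,48,0)"
```

```text
t 13.4 tip box [43.82  0.05 48.61] zyx [ 0.08  1.99 -0.03] F box [-0.2  0.5 -1.1] op 0.0121 34.9995481967926
(44.3, 0, 48, 0) dxyz units [ 0.0006  0.0003 -0.0042] drot units [ 0.0082 -0.0153 -0.0007]
```

>>> {"fn": "arm_command", "kwargs": {
  "targets": [
    {"x":0.0005,"y":0.0003,"z":-0.002,"rx":0.004,"ry":-0.0077,"rz":0,"claw":255},
    {"x":0.0006,"y":0.0003,"z":-0.0042,"rx":0.008,"ry":-0.0153,"rz":0,"claw":255},
    {"x":0.0006,"y":0.0003,"z":-0.005,"rx":0.008,"ry":-0.0153,"rz":0,"claw":255},
    {"x":0.0006,"y":0.0003,"z":-0.006,"rx":0.008,"ry":-0.0153,"rz":0,"claw":255},
    {"x":0.0006,"y":0.0003,"z":-0.006,"rx":0.008,"ry":-0.0153,"rz":0,"claw":255},
    {"x":0.0006,"y":0.0003,"z":-0.006,"rx":0.008,"ry":-0.0153,"rz":0,"claw":255}
  ]
}}

```text
t: 13.9
tool_pos: [0.5939, 0.1773, 0.0518]
orientation: [3.051, 0.748, 0.003]
force: [-1.8, 0.6, 6.2]
opening: 0.0123
gripper_force: 35.0
```

```bash
python3 -c "
from t import *
tip()"
```

```text
t 13.9 tip box [45.44  0.   48.06] zyx [ 0.1  -0.09 -0.04] F box [-1.4  1.3  6.2] op 0.0123 35.002039074897766
```

Seated level, with 6 N of floor contact. I'll release, rise and back off to look.

>>> {"fn": "arm_command", "kwargs": {
  "targets": [
    {"x":0,"y":0,"z":0,"rx":0,"ry":0,"rz":0,"claw":110},
    {"x":0,"y":0,"z":0,"rx":0,"ry":0,"rz":0,"claw":110},
    {"x":0,"y":0,"z":0,"rx":0,"ry":0,"rz":0,"claw":110},
    {"x":0,"y":0,"z":0,"rx":0,"ry":0,"rz":0,"claw":110},
    {"x":0,"y":0,"z":0.06,"rx":0,"ry":0,"rz":0,"claw":110},
    {"x":0,"y":0,"z":0.13,"rx":0,"ry":0,"rz":0,"claw":110},
    {"x":-0.06,"y":-0.03,"z":0.2,"rx":0,"ry":0,"rz":0,"claw":110},
    {"x":-0.13,"y":-0.068,"z":0.25,"rx":0,"ry":0,"rz":0,"claw":110},
    {"x":-0.186,"y":-0.096,"z":0.25,"rx":0,"ry":0,"rz":0,"claw":110},
    {"x":-0.186,"y":-0.096,"z":0.25,"rx":0,"ry":0,"rz":0,"claw":110}
  ]
}}

```text
t: 14.73
tool_pos: [0.4954, 0.1271, 0.1769]
orientation: [3.05, 0.747, -0.0]
force: [-0.2, -0.1, -1.8]
opening: 0.0526
gripper_force: 0.0
```

Run:
```python
from t import *
shot("wrist","w8"); s=cur(); print(s["t"],s["tool_pos"],s["opening"])
v=V("w8"); C=v.cloud(); B=RB.inv().apply(C.reshape(-1,3)*1000-O).reshape(400,640,3); print("depth bias +1.5")
yel=cv2.inRange(v.hsv,(15,120,40),(35,255,255))>0
f=lambda m,z:RB.inv().apply(v.plane(np.c_[np.where(m)[1],np.where(m)[0]],z)*1000-O)
near=(abs(B[...,0])<60)&(abs(B[...,1])<40)&(B[...,2]>40)
m=yel&near; q=f(m,.056); r=cv2.minAreaRect(q[:,:2].astype(np.float32))
print("yellow x",np.percentile(q[:,0],[1,99]).round(1),"y",np.percentile(q[:,1],[1,99]).round(1),"z",np.percentile(B[...,2][m],[10,50,90]).round(1),np.round(r[2],1))
for x in(-40,-25,25): 
    k=m&(abs(B[...,0]-x)<4); print("z at x",x,k.sum(),np.median(B[...,2][k]).round(1), [np.median(B[...,2][k&(B[...,1]*sg>15)]).round(1) for sg in(-1,1)])
k=near&(B[...,2]>75); q=f(k,.082); print("rib x",np.percentile(q[:,0],[1,99]).round(1),"y",np.percentile(q[:,1],[1,99]).round(1))
red=(cv2.inRange(v.hsv,(0,150,40),(7,255,255))|cv2.inRange(v.hsv,(174,150,40),(180,255,255)))>0
k=red&(abs(B[...,0]+120)<30)&(abs(B[...,1])<20); q=f(k,.068); print("knob x",np.percentile(q[:,0],[1,99]).round(1),"y",np.percentile(q[:,1],[1,99]).round(1))
cv2.imwrite("pics/w8c.png",cv2.resize(cv2.imread("pics/w8.png")[0:250,220:430],None,fx=2.4,fy=2.4))
```

```text
14.7833 [0.49784522 0.12808148 0.17655283] 0.05289167873246429
depth bias +1.5
yellow x [-43.3  33.5] y [-29.8  29.1] z [54.8 57.4 58.5] 89.2
z at x -40 453 54.5 [np.float64(54.4), np.float64(54.5)]
z at x -25 419 57.7 [np.float64(57.6), np.float64(57.5)]
z at x 25 429 57.5 [np.float64(57.5), np.float64(57.6)]
rib x [-365.2   58.3] y [-334.5  331.8]
knob x [-139.6 -113.3] y [-11.1  11.9]
```

View pics/w8c.png

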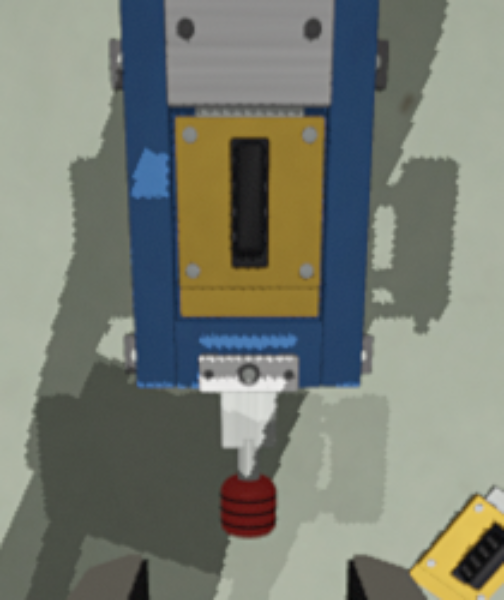

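The crop shows the cover seated flat at (250,215). Its tongue is under the lip at (250,108), its heights match 56/53 mm, and the knob is still out at (248,505). Next I'll grip the knob and push it home.

>>> {"fn": "arm_command", "kwargs": {
  "squeeze": 30,
  "targets": [
    {"x":-0.037,"y":-0.02,"z":-0.06,"rx":0,"ry":0,"rz":0,"claw":110},
    {"x":-0.037,"y":-0.02,"z":-0.12,"rx":0,"ry":0,"rz":0,"claw":110},
    {"x":-0.037,"y":-0.02,"z":-0.18,"rx":0,"ry":0,"rz":0,"claw":110},
    {"x":-0.037,"y":-0.02,"z":-0.24,"rx":0,"ry":0,"rz":0,"claw":110},
    {"x":-0.037,"y":-0.02,"z":-0.293,"rx":0,"ry":0,"rz":0,"claw":110},
    {"x":-0.037,"y":-0.02,"z":-0.293,"rx":0,"ry":0,"rz":0,"claw":110},
    {"x":-0.037,"y":-0.02,"z":-0.293,"rx":0,"ry":0,"rz":0,"claw":110}
  ]
}}

```text
t: 15.37
tool_pos: [0.4804, 0.1191, 0.0276]
orientation: [-3.051, -0.748, 0.006]
force: [-0.2, 0.3, 0.9]
opening: 0.053
gripper_force: 0.0
```

>>> {"fn": "arm_command", "kwargs": {
  "squeeze": 30,
  "targets": [
    {"x":0,"y":0,"z":0,"rx":0,"ry":0,"rz":0,"claw":255},
    {"x":0,"y":0,"z":0,"rx":0,"ry":0,"rz":0,"claw":255},
    {"x":0,"y":0,"z":0,"rx":0,"ry":0,"rz":0,"claw":255},
    {"x":0,"y":0,"z":0,"rx":0,"ry":0,"rz":0,"claw":255},
    {"x":0,"y":0,"z":0,"rx":0,"ry":0,"rz":0,"claw":255},
    {"x":0,"y":0,"z":0,"rx":0,"ry":0,"rz":0,"claw":255},
    {"x":0,"y":0,"z":0,"rx":0,"ry":0,"rz":0,"claw":255}
  ]
}}

```text
t: 15.95
tool_pos: [0.4826, 0.1197, 0.0304]
orientation: [-3.051, -0.748, -0.004]
force: [-1.8, 2.6, 5.7]
opening: 0.025
gripper_force: 30.0
```

>>> {"fn": "arm_command", "kwargs": {
  "targets": [
    {"x":0.009,"y":0.0047,"z":0,"rx":0,"ry":0,"rz":0,"claw":255},
    {"x":0.018,"y":0.0094,"z":0,"rx":0,"ry":0,"rz":0,"claw":255},
    {"x":0.027,"y":0.014,"z":0,"rx":0,"ry":0,"rz":0,"claw":255},
    {"x":0.036,"y":0.0187,"z":0,"rx":0,"ry":0,"rz":0,"claw":255},
    {"x":0.0445,"y":0.023,"z":0,"rx":0,"ry":0,"rz":0,"claw":255},
    {"x":0.0445,"y":0.023,"z":0,"rx":0,"ry":0,"rz":0,"claw":255},
    {"x":0.0445,"y":0.023,"z":0,"rx":0,"ry":0,"rz":0,"claw":255},
    {"x":0.0445,"y":0.023,"z":0,"rx":0,"ry":0,"rz":0,"claw":255}
  ]
}}

```text
t: 16.62
tool_pos: [0.5048, 0.1312, 0.0303]
orientation: [-3.051, -0.748, -0.003]
force: [-2.1, 2.4, 9.4]
opening: 0.0249
gripper_force: 30.0
```

>>> {"fn": "arm_command", "kwargs": {
  "targets": [
    {"x":0,"y":0,"z":0,"rx":0,"ry":0,"rz":0,"claw":110},
    {"x":0,"y":0,"z":0,"rx":0,"ry":0,"rz":0,"claw":110},
    {"x":0,"y":0,"z":0,"rx":0,"ry":0,"rz":0,"claw":110},
    {"x":0,"y":0,"z":0,"rx":0,"ry":0,"rz":0,"claw":110},
    {"x":0,"y":0,"z":0.06,"rx":0,"ry":0,"rz":0,"claw":110},
    {"x":0,"y":0,"z":0.13,"rx":0,"ry":0,"rz":0,"claw":110},
    {"x":-0.02,"y":-0.01,"z":0.2,"rx":0,"ry":0,"rz":0,"claw":110},
    {"x":-0.02,"y":-0.01,"z":0.28,"rx":0,"ry":0,"rz":0,"claw":110},
    {"x":-0.02,"y":-0.01,"z":0.28,"rx":0,"ry":0,"rz":0,"claw":110},
    {"x":-0.02,"y":-0.01,"z":0.28,"rx":0,"ry":0,"rz":0,"claw":110}
  ]
}}

```text
t: 17.45
tool_pos: [0.4961, 0.1258, 0.1724]
orientation: [3.05, 0.747, 0.011]
force: [-0.5, -0.2, -1.2]
opening: 0.0529
gripper_force: 0.0
```

Run:
```python
from t import *
shot("wrist","w9"); s=cur(); print(s["t"],s["tool_pos"],s["opening"])
v=V("w9"); C=v.cloud(); B=RB.inv().apply(C.reshape(-1,3)*1000-O).reshape(400,640,3)
f=lambda m,z:RB.inv().apply(v.plane(np.c_[np.where(m)[1],np.where(m)[0]],z)*1000-O)
yel=cv2.inRange(v.hsv,(15,120,40),(35,255,255))>0
near=(abs(B[...,0])<60)&(abs(B[...,1])<40)&(B[...,2]>40)
m=yel&near; q=f(m,.056); print("yellow x",np.percentile(q[:,0],[1,99]).round(1),"y",np.percentile(q[:,1],[1,99]).round(1))
for x in(-40,-25,25): 
    k=m&(abs(B[...,0]-x)<4); print("z at",x,np.median(B[...,2][k]).round(1))
red=(cv2.inRange(v.hsv,(0,150,40),(7,255,255))|cv2.inRange(v.hsv,(174,150,40),(180,255,255)))>0
k=red&(abs(B[...,0]+110)<40)&(abs(B[...,1])<20); q=f(k,.068); print("knob x",np.percentile(q[:,0],[1,99]).round(1),"y",np.percentile(q[:,1],[1,99]).round(1))
g=(v.hsv[...,1]<60)&(abs(B[...,1])<8)&(B[...,2]>58)&(B[...,0]<-20)&(B[...,0]>-60); q=f(g,.0635); print("bolt front x",np.percentile(q[:,0],[50,95,99]).round(1),len(q))
```

```text
17.5 [0.4946154  0.12558553 0.16989377] 0.05293442042994713
yellow x [-43.2  32.8] y [-29.8  29.1]
z at -40 54.5
z at -25 57.5
z at 25 57.6
knob x [-116.2  -89.8] y [-12.1  11.9]
bolt front x [-55.6  49.   66.7] 1371
```

The knob moved about 23.5 mm back to its home reading and the cover's heights are unchanged. The gripper is clear of everything, so I'll hand in.

```bash
python3 -c "
from h import robot
print(robot.close_job())"
```

```text
the job is handed in; nothing more can be done
None
```

The test box is closed and the job is handed in: latch pulled out, cover tucked under the lip and seated level, cover released, and the knob pushed back to its home position, as measured in the wrist camera, in about 17.5 s of the 72 s allowed; the hand-in returned no verdict.

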